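# Reverse the teardown row for refitting

### The job

The four parts taken off a display stand in the full teardown rack in the order in which they came off. Move all of them to the empty refit rack in the reverse order, so that the part nearest the brass stud in the teardown rack ends farthest from the stud in the refit rack, and so on down the row. Stand each part upright, fully down in its own pocket, and knock none of them over on the way.

Things in the scene. Friction and masses are not known exactly. Their poses are not given: they have to be found in the camera images.
- capacitor_mid (a point): The electrolytic capacitor: upright black cylinder, 30 mm in diameter, 58 mm tall, with a bright metal top. Loose, 40 to 150 g. This point is at its centre, 29 mm above its underside; z is up, x and y lie along its sides. It starts upright in one pocket of the teardown rack, turned up to 0.25 rad from the rack and a few mm off the pocket's centre.
- heatsink_mid (a point): The finned heat sink: upright aluminium block of thin upright plates, 30 mm along its x, 36 mm along its y, 54 mm tall. Loose, 40 to 150 g. This point is at its centre, 27 mm above its underside; z is up, x and y lie along its sides. It starts upright in one pocket of the teardown rack, turned up to 0.25 rad from the rack and a few mm off the pocket's centre.
- transformer_mid (a point): The small transformer: dark core around a copper winding on a black foot with a white flange near the top, 30 mm along its x, 36 mm along its y, 54 mm tall. Loose, 40 to 150 g. This point is at its centre, 27 mm above its underside; z is up, x and y lie along its sides. It starts upright in one pocket of the teardown rack, turned up to 0.25 rad from the rack and a few mm off the pocket's centre.
- tuner_mid (a point): The tuner can: upright steel box 32 x 32 mm, 46 mm tall, with a steel socket 10 mm in diameter sticking 10 mm up out of its top (56 mm in all). Loose, 40 to 150 g. This point is at its centre, 28 mm above its underside; z is up, x and y lie along its sides. It starts upright in one pocket of the teardown rack, turned up to 0.25 rad from the rack and a few mm off the pocket's centre.
- nest_capacitor: The black pocket of the teardown rack in which the capacitor stands at the start: fixed, 58 x 58 mm outside, 50 x 50 mm inside, floor 4 mm thick, rim 9 mm above its underside. Origin at the centre of its underside (on the rail, 10 mm above the bench), axes parallel to the rack's. It never moves.
- nest_heatsink: The black pocket of the teardown rack in which the heatsink stands at the start: fixed, 58 x 58 mm outside, 50 x 50 mm inside, floor 4 mm thick, rim 9 mm above its underside. Origin at the centre of its underside (on the rail, 10 mm above the bench), axes parallel to the rack's. It never moves.
- nest_transformer: The black pocket of the teardown rack in which the transformer stands at the start: fixed, 58 x 58 mm outside, 50 x 50 mm inside, floor 4 mm thick, rim 9 mm above its underside. Origin at the centre of its underside (on the rail, 10 mm above the bench), axes parallel to the rack's. It never moves.
- nest_tuner: The black pocket of the teardown rack in which the tuner stands at the start: fixed, 58 x 58 mm outside, 50 x 50 mm inside, floor 4 mm thick, rim 9 mm above its underside. Origin at the centre of its underside (on the rail, 10 mm above the bench), axes parallel to the rack's. It never moves.
- teardown_rack: Teardown rack, full at the start, left or right on the bench: a fixed aluminium rail 62 x 300 mm, 10 mm thick, four black pockets in a row and a brass stud (14 mm across, 12 mm tall) at one end. Origin on the bench under the middle of the row; y runs along the row towards the stud (to the robot's left, within 0.5 rad), z up. Pocket centres at y = +99 (by the stud), +33, -33, -99 mm; stud at y = +148.
- refit_rack: Refit rack, empty at the start: same size, form and axes as the teardown rack, with its own brass stud. Pocket centres x = 0, y = +99 (by the stud), +33, -33, -99 mm. Pockets 50 x 50 mm inside, walls 4 mm; in both racks floors are 14 mm and rims 19 mm above the bench. Low tools (under 35 mm tall) lie before and behind both racks, 55 mm or more from the row's line.

How it is judged:
By the outcome, as a careful person would: the job done as asked, in the order asked, and still so for the second after the job is handed in, with the robot touching nothing.
It also fails if it takes over 99 s, if anything falls off the work surface, if the arm or the gripper's body presses on something with over 40 N, if the wrist force passes 120 N, or if a joint passes its speed limit or range.

### The arm

A 6-joint arm with a two-finger parallel gripper is mounted at the origin on the work surface. World frame = base frame: x ahead of the robot, y to its left, z up, the work surface at z = 0. Lengths are in m, angles in rad, forces in N, time in s.
With the tool pointing down it reaches from about 0.275 to 0.85 m from the base axis. Payload 5.2 kg.
Tool frame: the origin (TCP) lies midway between the tips of the shut fingers; the grasp point (between the pads) lies 19 mm behind it; z points along the fingers, y is the direction in which the jaws open and shut (so a half turn about z gives the same grasp; the last joint's range is limited). The gripper opens to 85 mm and grips with 20 to 120 N. Pads are 22 mm wide; open, the fingers measure 114 mm over their backs; the gripper's body (76 mm by 85 mm) begins 54 mm behind the grasp point. The pads swing forward as they close: fully open they stand 13 mm farther back than shut.
Start: joints at [1.039, 0.259, 1.535, -0, 1.348, -0.203], TCP at [0.178, 0.521, 0.231] pointing down, gripper open.
Joint ranges: [-3.14, 3.14], [-0.91, 2.08], [0.19, 2.58], [-1.22, 4.36], [0.22, 2.71], [-3.12, 3.12]. Speed limits (rad/s): [2.57, 2.57, 3.14, 3.14, 3.14, 3.14].

### API

Orientations are given as [roll, pitch, yaw] about the fixed x, y, z axes, in that order (R = Rz(yaw) Ry(pitch) Rx(roll)).
In Python, from rig import readout, optics, ticket gives the robot as it stands.
- The arm moves only by the shell command python3 -m jog 'ROWS' [OPENING]. ROWS is JSON, a list of rows, each an object with "offset": the shift along the tool's x, y, z in cm, a list of three; "rot": the turn, a rotation vector about the tool's x, y, z in rad, a list of three. A call has 1 to 5 rows; each row shifts and turns the commanded pose from where the row before left it, along the tool's axes as they then stand; what a row does not reach is not made up. A row lasts 1/12 s, in which the tool goes at most 41.7 mm and 7.16 degrees, less where a joint would pass 70% of its speed; a pose out of reach is approached as far as the arm can. A call with a gripper value outside its range is refused whole. OPENING is the finger opening in cm, from 0 to 8.54, set as the call begins (- or left out, the last holds). The fingers move at their own pace and stop on an object; the grip force is fixed at half the most. Time passes only in rows, so rows that do not move let the fingers close. It gives the time, the measured TCP pose, the force and the opening at its end, in the units of the state.
- readout.get_state(): the state, without advancing time (a new reading comes with each control period).
- optics.get_image(name): name is "scene" or "top" or "wrist"; returns the picture (384x512x3 uint8, red, green, blue); there is no depth.
- optics.get_calibration(name): a dict with "camera_matrix" (3x3 intrinsics, pixels), "R" (3x3) and "t" (3): a world point X has camera coordinates R X + t. Camera axes: x right, y down, z forward; pixel columns grow to the right and rows downward; lengths in m; the calibration is good to about 2 mm. A picture is of the moment at which its call begins: read the wrist's pose just before it. get_calibration takes no time and is no camera call; for the wrist camera it gives the pose at the moment of the call.
- ticket.finish_job(): hands the job in, once; it reports no verdict.
Trained networks look in the newest picture that a camera, given by its name, has taken for a name from the list of things; names that differ only in an ending like _2 or _b are one class to them, and where a whole thing is asked for, a point or a joint stands for the part that bears it (a point fixed in the world has none). Each returns a list of dicts, best first, with "score" (0 to 1); they miss things now and then, are a little off and sometimes report something else, mostly with a low value. They report only what shows in the picture. A call takes as long as a camera call.
- optics.trace(camera, label): "region" (384x512 bool, what is visible of it) and "xy" ([column, row] in pixels, amid what is visible of it).
- optics.mark_of(camera, label): "xy" ([column, row] in pixels: a listed point, or the origin of a listed thing).
The state is a dict: "t": time; "joint_positions": joint angles; "qd": joint speeds; "joint_torque": joint torques, N m; "ee_pos": TCP position; "ee_rot": TCP orientation; "force": force on the tool from outside, world axes, zero at the start; "torque": the same for the moment, N m; "width": finger opening in m.
Only numpy, scipy, OpenCV 4.12 (cv2) and the standard library are available. Lean on these libraries where they do the work, as an engineer would, in place of code of your own. Each camera call takes 0.05 s, during which the arm holds its last target. There are 200 camera calls.

## Working session

There is one attempt and no reset: what is moved stays moved. The work goes in short steps, Python scripts to look and compute and a shell command to move; the robot and the scene stay as the last step left them, time stands still between calls to the robot, and variables do not carry over. Pictures are saved under pics/ and viewed, about 12 in all and at most 16, crops included, and the job is handed in when it is done.

```bash
mkdir -p pics; ls; cat > h.py <<'E'
import numpy as np, cv2
from rig import readout, optics, ticket
from scipy.spatial.transform import Rotation as Ro
def ray(cam,px,z):
    c=optics.get_calibration(cam);K=np.array(c['camera_matrix']);R=np.array(c['R']);t=np.array(c['t'])
    d=R.T@np.linalg.inv(K)@np.array([px[0],px[1],1.]);o=-R.T@t
    return o+d*(z-o[2])/d[2]
def proj(cam,X):
    c=optics.get_calibration(cam);p=np.array(c['camera_matrix'])@(np.array(c['R'])@np.array(X)+np.array(c['t']));return p[:2]/p[2]
def save(cam,name):
    im=optics.get_image(cam);cv2.imwrite('pics/'+name,im[:,:,::-1]);return im
E
python3 - <<'E'
from h import *
np.set_printoptions(precision=4,suppress=True)
print(readout.get_state())
save('top','top0.png');
Z={'capacitor_mid':.043,'heatsink_mid':.041,'transformer_mid':.041,'tuner_mid':.042,'nest_capacitor':.01,'nest_heatsink':.01,'nest_transformer':.01,'nest_tuner':.01,'teardown_rack':0,'refit_rack':0}
for n,z in Z.items():
    r=optics.mark_of('top',n)[:2]
    print(n,[(round(q['score'],2),np.round(q['xy'],1),ray('top',q['xy'],z)[:2]) for q in r])
c=optics.get_calibration('top');print(-np.array(c['R']).T@c['t'])
save('scene','sc0.png')
E
```

```text
pics
{'t': 0.0, 'joint_positions': array([ 1.0392,  0.2593,  1.5361,  0.    ,  1.348 , -0.2028]), 'qd': array([ 0.0014, -0.0001, -0.0002, -0.002 , -0.0003,  0.0008]), 'joint_torque': array([ -0.0007, -44.6031, -29.057 ,  -0.0004,   0.0116,  -0.    ]), 'ee_pos': array([0.1773, 0.5201, 0.2305]), 'ee_rot': array([-3.1398, -0.0004,  2.8128]), 'force': array([ 0.2899,  0.3279, -0.2018]), 'torque': array([ 0.0147, -0.0068,  0.0694]), 'width': 0.08532453821007574}
capacitor_mid [(0.49, array([351.5, 199.7]), array([ 0.5161, -0.2126]))]
heatsink_mid [(0.81, array([324.1, 197. ]), array([ 0.5221, -0.1515])), (0.49, array([298.2, 193.8]), array([ 0.5291, -0.0928]))]
transformer_mid [(0.59, array([388.4, 203.4]), array([ 0.5083, -0.2952]))]
tuner_mid [(0.59, array([296.3, 191.6]), array([ 0.534 , -0.0884]))]
nest_capacitor [(0.66, array([351.1, 198.2]), array([ 0.522 , -0.2192]))]
nest_heatsink [(0.79, array([319.9, 199.6]), array([ 0.5183, -0.1463]))]
nest_transformer [(0.87, array([380.3, 202.2]), array([ 0.5129, -0.2867]))]
nest_tuner [(0.82, array([291.6, 193.9]), array([ 0.5314, -0.0797])), (0.44, array([336.3, 197.2]), array([ 0.5241, -0.1847]))]
teardown_rack [(0.73, array([337.1, 197.6]), array([ 0.5239, -0.1884]))]
refit_rack [(0.77, array([172.7, 201.8]), array([0.5117, 0.2076]))]
[ 0.4587 -0.0264  0.8676]
```

View pics/top0.png

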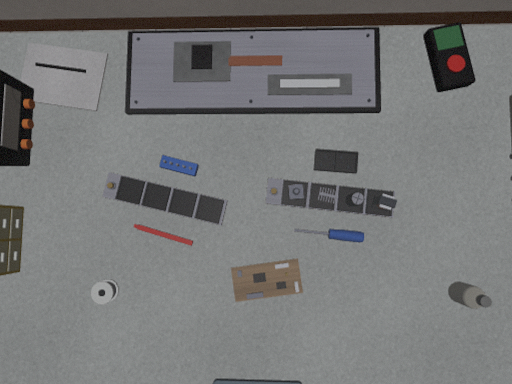

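View pics/sc0.png

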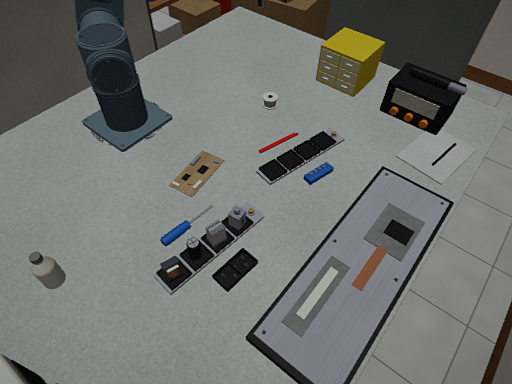

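```bash
cat >> h.py <<'E'
def pose():
    s=readout.get_state();return np.array(s['ee_pos']),Ro.from_euler('xyz',s['ee_rot'])
def go(x,y,z,yaw=None):
    "print shift (cm) in tool axes and turn about tool z (rad) from the measured pose to a tool-down pose"
    p,R=pose();d=R.inv().apply(np.array([x,y,z])-p)*100
    w=0
    out='offset '+str(np.round(d,2))
    if yaw is not None:
        T=Ro.from_euler('xyz',[np.pi,0,yaw]);out+=' rot '+str(np.round((R.inv()*T).as_rotvec(),3))
    print(out)
E
python3 - <<'E'
from h import *
np.set_printoptions(precision=4,suppress=True)
c=optics.get_calibration('wrist');R=np.array(c['R']);o=-R.T@c['t'];p,Rt=pose()
print('cam in tool',Rt.inv().apply(o-p),'axes in tool',Rt.inv().apply(R),np.array(c['camera_matrix']))
im=optics.get_image('top')
for n in ['teardown_rack','refit_rack']:
    q=optics.trace('top',n)[0]; m=q['region'].astype(np.uint8)
    pts=np.argwhere(m)[:,::-1]
    W=np.array([ray('top',x,.012)[:2] for x in pts])
    r=cv2.minAreaRect((W*1000).astype(np.float32));print(n,q['score'],len(pts),r,W.mean(0))
big=cv2.resize(im[150:250,90:410],None,fx=2.5,fy=2.5,interpolation=cv2.INTER_CUBIC);cv2.imwrite('pics/top1.png',big[:,:,::-1])
go(.40,.14,.36)
go(.40,.14,.36,np.pi/2-.25);go(.40,.14,.36,-np.pi/2-.25)
E
```

```text
cam in tool [ 0.084   0.0001 -0.1425] axes in tool [[ 0.0006  1.      0.0002]
 [-0.9456  0.0006 -0.3254]
 [-0.3254  0.      0.9456]] [[293.6328   0.     258.1229]
 [  0.     293.6328 187.3393]
 [  0.       0.       1.    ]]
teardown_rack 0.96 463 ((529.0537109375, -134.55613708496094), (231.37518310546875, 61.62353515625), 84.37712097167969) [ 0.5362 -0.0578]Traceback (most recent call last):
  File "<stdin>", line 9, in <module>
  File "h.py", line 5, in ray
    c=optics.get_calibration(cam);K=np.array(c['camera_matrix']);R=np.array(c['R']);t=np.array(c['t'])
ValueError: time passes only in moves, steps and waits
```

```bash
cat > h2.py <<'E'
E
python3 - <<'E'
s=open('h.py').read()
s=s.replace("c=optics.get_calibration(cam);K=","c=cal(cam);K=").replace("c=optics.get_calibration(cam);p=","c=cal(cam);p=")
s=s.replace("def ray","C={}\ndef cal(cam):\n    if cam not in C: C[cam]=optics.get_calibration(cam)\n    return C[cam]\ndef ray",1)
open('h.py','w').write(s)
E
rm h2.py
python3 - <<'E'
from h import *
np.set_printoptions(precision=4,suppress=True)
im=optics.get_image('top')
q=optics.trace('top','refit_rack')[0]; pts=np.argwhere(q['region'])[:,::-1]
W=np.array([ray('top',x,.012)[:2] for x in pts])
print(q['score'],len(pts),cv2.minAreaRect((W*1000).astype(np.float32)),W.mean(0))
go(.527,.268,.30,1.32)
E
```

```text
0.96 3193 ((520.6766967773438, 226.96728515625), (302.93377685546875, 65.75935363769531), 76.60313415527344) [0.5206 0.2257]
offset [-41.23 -12.62  -6.87] rot [ 0.    -0.     1.493]
```

```bash

python3 -m jog '[{"offset":[-3.75,-1.15,-0.62],"rot":[0,0,0]},{"offset":[-3.75,-1.15,-0.62],"rot":[0,0,0]},{"offset":[-3.75,-1.15,-0.62],"rot":[0,0,0]},{"offset":[-3.75,-1.15,-0.62],"rot":[0,0,0]},{"offset":[-3.75,-1.15,-0.62],"rot":[0,0,0]}]'
python3 -m jog '[{"offset":[-3.75,-1.15,-0.62],"rot":[0,0,0]},{"offset":[-3.75,-1.15,-0.62],"rot":[0,0,0]},{"offset":[-3.75,-1.15,-0.62],"rot":[0,0,0]},{"offset":[-3.75,-1.15,-0.62],"rot":[0,0,0]},{"offset":[-3.75,-1.15,-0.62],"rot":[0,0,0]}]'
python3 -m jog '[{"offset":[-3.75,-1.15,-0.62],"rot":[0,0,0]},{"offset":[0,0,0],"rot":[0,0,0.12]},{"offset":[0,0,0],"rot":[0,0,0.12]},{"offset":[0,0,0],"rot":[0,0,0.12]},{"offset":[0,0,0],"rot":[0,0,0.12]}]'
python3 -m jog '[{"offset":[0,0,0],"rot":[0,0,0.12]},{"offset":[0,0,0],"rot":[0,0,0.12]},{"offset":[0,0,0],"rot":[0,0,0.12]},{"offset":[0,0,0],"rot":[0,0,0.12]},{"offset":[0,0,0],"rot":[0,0,0.12]}]'
python3 -m jog '[{"offset":[0,0,0],"rot":[0,0,0.12]},{"offset":[0,0,0],"rot":[0,0,0.12]},{"offset":[0,0,0],"rot":[0,0,0.12]},{"offset":[0,0,0],"rot":[0,0,0.05]},{"offset":[0,0,0],"rot":[0,0,0]}]'
python3 - <<'E'
from h import *
np.set_printoptions(precision=4,suppress=True)
im=save('wrist','w0.png'); cal('wrist')
p,R=pose();print(p,R.as_euler('xyz'))
q=optics.trace('wrist','refit_rack')[0]; pts=np.argwhere(q['region'])[:,::-1]
W=np.array([ray('wrist',x,.010)[:2] for x in pts])
print(q['score'],len(pts),cv2.minAreaRect((W*1000).astype(np.float32)))
for q in optics.mark_of('wrist','refit_rack'): print(q,ray('wrist',q['xy'],0))
E
```

```text
t: 1.27
ee_pos: [0.3375, 0.4044, 0.2628]
ee_rot: [3.141, 0.0, 2.814]
force: [0.2, 0.9, 0.4]
width: 0.0855
t: 1.68
ee_pos: [0.4967, 0.2892, 0.2938]
ee_rot: [3.141, 0.0, 2.813]
force: [-0.2, 1.5, -0.8]
width: 0.0852
t: 2.1
ee_pos: [0.5275, 0.2671, 0.2993]
ee_rot: [-3.141, -0.0, 2.326]
force: [-0.6, 0.5, 0.1]
width: 0.0853
t: 2.52
ee_pos: [0.5271, 0.2676, 0.2995]
ee_rot: [-3.142, -0.0, 1.727]
force: [-0.3, 0.8, 0.1]
width: 0.0857
t: 2.93
ee_pos: [0.5271, 0.2676, 0.2995]
ee_rot: [-3.141, 0.0, 1.321]
force: [-0.8, -0.9, 0.6]
width: 0.0851
[0.5271 0.2676 0.2995] [-3.1415  0.0001  1.3241]
0.73 7797 ((521.4017944335938, 227.30838012695312), (300.2755432128906, 62.99737548828125), 77.69801330566406)
{'xy': [260.4, 180.4], 'score': 0.71} [0.5167 0.2118 0.    ]
```

View pics/w0.png

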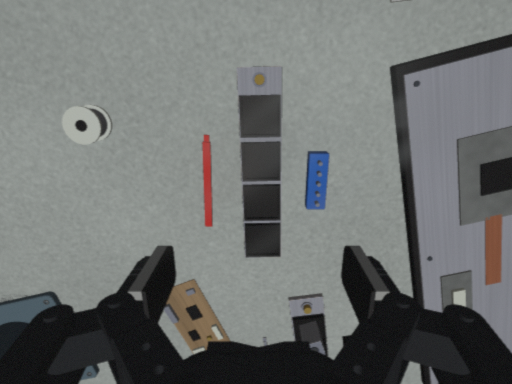

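```bash

cat > rack.py <<'E'
from h import *
def pockets(im,cam='wrist',z=.019,thr=75,lo=1800,hi=5000):
    "dark 58 mm squares: centre and angle of each (mm, rad)"
    g=cv2.cvtColor(im,cv2.COLOR_RGB2GRAY);m=(g<thr).astype(np.uint8);m[250:]=0 if False else m[250:]
    out=[]
    for c in cv2.findContours(m,cv2.RETR_EXTERNAL,cv2.CHAIN_APPROX_NONE)[0]:
        if cv2.contourArea(c)<300: continue
        W=np.array([ray(cam,x[0],z)[:2] for x in c])*1000
        r=cv2.minAreaRect(W.astype(np.float32))
        if lo<r[1][0]*r[1][1]<hi and min(r[1])>40: out.append((np.round(r[0],1),np.round(r[1],1),round(r[2],1)))
    return out
E
python3 - <<'E'
from rack import *
im=cv2.imread('pics/w0.png')[:,:,::-1].copy();cal('wrist')
for t in (60,75,90):
  print(t)
  for o in pockets(im,thr=t): print(o)
print(ray('wrist',(259.5,79),.022))
E
python3 -m jog '[{"offset":[-3.78,0.96,0],"rot":[0,0,0]},{"offset":[-3.78,0.96,0],"rot":[0,0,0]},{"offset":[-3.78,0.96,0],"rot":[0,0,0]},{"offset":[-3.78,0.96,0],"rot":[0,0,0]},{"offset":[-3.78,0.96,0],"rot":[0,0,0]}]'
python3 -m jog '[{"offset":[-3.78,0.96,0],"rot":[0,0,0]},{"offset":[-3.78,0.96,0],"rot":[0,0,0]},{"offset":[-3.78,0.96,0],"rot":[0,0,0]},{"offset":[-3.78,0.96,0],"rot":[0,0,0]},{"offset":[-3.78,0.96,0],"rot":[0,0,0]}]'
python3 -m jog '[{"offset":[0,0,0],"rot":[0,0,-0.1]},{"offset":[0,0,0],"rot":[0,0,-0.06]},{"offset":[0,0,0],"rot":[0,0,0]},{"offset":[0,0,0],"rot":[0,0,0]}]'
python3 - <<'E'
from rack import *
np.set_printoptions(precision=4,suppress=True)
im=save('wrist','w1.png'); cal('wrist')
p,R=pose();print(p,R.as_euler('xyz'))
Z={'capacitor_mid':.043,'heatsink_mid':.041,'transformer_mid':.041,'tuner_mid':.042,'nest_capacitor':.01,'nest_heatsink':.01,'nest_transformer':.01,'nest_tuner':.01,'teardown_rack':0}
for n,z in Z.items():
    r=optics.mark_of('wrist',n)[:2]
    print(n,[(round(q['score'],2),np.round(q['xy'],1),ray('wrist',q['xy'],z)[:2]) for q in r])
cv2.imwrite('pics/w1c.png',cv2.resize(im[40:300,140:380],None,fx=2.3,fy=2.3,interpolation=cv2.INTER_CUBIC)[:,:,::-1])
E
```

```text
60
(array([496.8, 119.7]), array([58.5, 55.9]), 76.0)
(array([510.9, 183. ]), array([58.5, 55. ]), 77.3)
(array([862.7, 137.8]), array([45.8, 52. ]), 0.1)
75
(array([496.2, 119.2]), array([60.9, 55.4]), 77.3)
(array([510.6, 182.7]), array([60. , 55.3]), 77.3)
(array([862.7, 137.6]), array([45.9, 53.1]), 0.1)
(array([525.6, 246.2]), array([57.6, 55.5]), 75.9)
(array([539.5, 310.4]), array([56.8, 55.3]), 77.3)
90
(array([496. , 118.9]), array([61.6, 55.8]), 77.3)
(array([510.7, 182.7]), array([60.1, 56.5]), 75.9)
(array([861.5, 137. ]), array([57.4, 49. ]), 89.6)
(array([524.8, 246.5]), array([59.2, 55.8]), 77.3)
(array([540. , 310.1]), array([57.8, 57.1]), 77.3)
[0.551501   0.35755724 0.022     ]
t: 3.5
ee_pos: [0.5269, 0.0712, 0.2996]
ee_rot: [3.141, -0.0, 1.325]
force: [1.0, 0.6, 0.2]
width: 0.0856
t: 3.92
ee_pos: [0.5271, -0.1242, 0.2998]
ee_rot: [3.141, 0.0, 1.324]
force: [1.0, -0.3, 0.0]
width: 0.0857
t: 4.25
ee_pos: [0.5273, -0.1225, 0.2995]
ee_rot: [-3.142, -0.0, 1.481]
force: [0.1, 0.1, 0.5]
width: 0.0855
[ 0.5274 -0.1221  0.2995] [ 3.1415 -0.      1.4818]
capacitor_mid [(0.57
[... 222 characters left out ...]
52.7]), array([ 0.5121, -0.2837]))]
tuner_mid [(0.65, array([260.4, 124.1]), array([ 0.5336, -0.0866])), (0.2, array([260.1, 240.9]), array([ 0.518 , -0.2627]))]
nest_capacitor [(0.88, array([261.9, 208. ]), array([ 0.5246, -0.2219]))]
nest_heatsink [(0.6, array([255.8, 163.5]), array([ 0.5215, -0.1483])), (0.45, array([262.2, 206.2]), array([ 0.5253, -0.2189]))]
nest_transformer [(0.87, array([260.3, 241.3]), array([ 0.5169, -0.2814])), (0.74, array([260.8, 170.9]), array([ 0.5281, -0.1606]))]
nest_tuner [(0.65, array([259.8, 120.7]), array([ 0.5331, -0.0855]))]
teardown_rack [(0.98, array([258.2, 183.9]), array([ 0.522 , -0.1844])), (0.73, array([261.4, 205.5]), array([ 0.5239, -0.2217]))]
```

View pics/w1c.png

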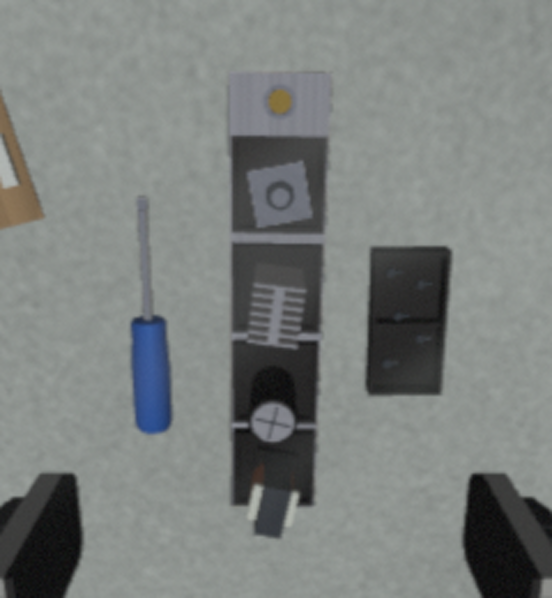

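```bash
python3 - <<'E'
from rack import *
np.set_printoptions(precision=4,suppress=True)
for n,q,z in [('tuner sock',(281,196),.070),('tuner box',(279,195),.060),('heats',(276,315),.068),('cap',(273,422),.072),('trans',(275,511),.068),('stud',(280,101),.022)]:
    print(n,ray('wrist',(140+q[0]/2.3,40+q[1]/2.3),z)[:2])
a=ray('wrist',(140+279/2.3,40+195/2.3),.06)
go(a[0],a[1],.17,1.66)
E
```

```text
tuner sock [ 0.5358 -0.0848]
tuner box [ 0.5347 -0.0854]
heats [ 0.5273 -0.1524]
cap [ 0.5198 -0.2185]
trans [ 0.5155 -0.2834]
stud [ 0.5398 -0.0359]
offset [ 3.73  0.4  12.96] rot [ 0.     0.    -0.177]
```

```bash

python3 -m jog '[{"offset":[0.93,0.1,3.2],"rot":[0,0,0]},{"offset":[0.93,0.1,3.2],"rot":[0,0,0]},{"offset":[0.93,0.1,3.2],"rot":[0,0,0]},{"offset":[0.93,0.1,3.2],"rot":[0,0,-0.09]},{"offset":[0,0,0],"rot":[0,0,-0.09]}]' 6.5
python3 -m jog '[{"offset":[0,0,0],"rot":[0,0,0]},{"offset":[0,0,0],"rot":[0,0,0]},{"offset":[0,0,0],"rot":[0,0,0]}]'
cat > close.py <<'E'
from h import *
import sys
def look(n,label,zm,yaw):
    np.set_printoptions(precision=4,suppress=True)
    im=save('wrist',n+'.png');cal('wrist');p,R=pose();print('tcp',p,R.as_euler('xyz'),readout.get_state()['width'])
    for q in optics.mark_of('wrist',label)[:2]: print('mark',round(q['score'],2),np.round(q['xy'],1),ray('wrist',q['xy'],zm)[:2])
E
python3 - <<'E'
from close import *
look('w2','tuner_mid',.042,0)
E
```

```text
t: 5.17
ee_pos: [0.5308, -0.0827, 0.165]
ee_rot: [-3.132, -0.006, 1.668]
force: [-1.2, 0.0, -0.2]
width: 0.0651
t: 5.42
ee_pos: [0.5356, -0.0862, 0.1727]
ee_rot: [3.139, 0.001, 1.66]
force: [-0.2, 0.6, 0.7]
width: 0.0649
tcp [ 0.5357 -0.0863  0.1729] [3.139  0.0014 1.6604] 0.06474046247885261
mark 0.78 [257.4 175.3] [ 0.5351 -0.0842]
```

View pics/w2.png

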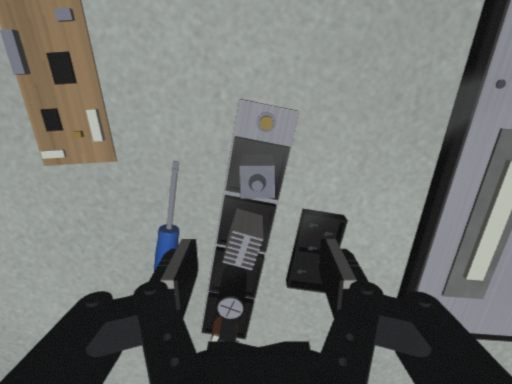

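```bash

python3 -m jog '[{"offset":[0.1,-0.05,3.5],"rot":[0,0,0]},{"offset":[0,0,3.5],"rot":[0,0,0]},{"offset":[0,0,3.5],"rot":[0,0,0]},{"offset":[0,0,2.2],"rot":[0,0,0]},{"offset":[0,0,2],"rot":[0,0,0]}]' 6
python3 -m jog '[{"offset":[0,0,0],"rot":[0,0,0]},{"offset":[0,0,0],"rot":[0,0,0]}]'
python3 -m jog '[{"offset":[0,0,0],"rot":[0,0,0]},{"offset":[0,0,0],"rot":[0,0,0]},{"offset":[0,0,0],"rot":[0,0,0]},{"offset":[0,0,0],"rot":[0,0,0]},{"offset":[0,0,0],"rot":[0,0,0]}]' 0
python3 -m jog '[{"offset":[0,0,0],"rot":[0,0,0]},{"offset":[0,0,0],"rot":[0,0,0]},{"offset":[0,0,0],"rot":[0,0,0]},{"offset":[0,0,0],"rot":[0,0,0]}]'
```

```text
t: 5.93
ee_pos: [0.5339, -0.085, 0.0234]
ee_rot: [-3.141, -0.0, 1.661]
force: [0.8, 0.6, 0.3]
width: 0.0601
t: 6.1
ee_pos: [0.534, -0.0849, 0.0246]
ee_rot: [-3.141, -0.0, 1.662]
force: [0.3, -0.3, 0.6]
width: 0.0598
t: 6.52
ee_pos: [0.5357, -0.0853, 0.0266]
ee_rot: [3.138, 0.002, 1.663]
force: [0.1, -0.8, 7.4]
width: 0.0314
t: 6.85
ee_pos: [0.5357, -0.0853, 0.0266]
ee_rot: [3.138, 0.002, 1.663]
force: [-0.4, 1.0, 7.4]
width: 0.0316
```

```bash

python3 -m jog '[{"offset":[0,0,-2],"rot":[0,0,0]},{"offset":[0,0,-3.5],"rot":[0,0,0]},{"offset":[0,0,-3.5],"rot":[0,0,0]},{"offset":[0,0,-3],"rot":[0,0,0]},{"offset":[0,0,0],"rot":[0,0,0]}]'
python3 -c "
from h import *
go(.4963,.1193,.15,1.348)"
```

```text
t: 7.27
ee_pos: [0.5381, -0.086, 0.1519]
ee_rot: [3.13, 0.006, 1.663]
force: [0.9, -0.3, 0.6]
width: 0.0309
offset [20.83 -2.27  0.05] rot [0.013 0.004 0.315]
```

```bash

python3 -m jog '[{"offset":[2,-0.2,0],"rot":[0,0,0]},{"offset":[3.5,-0.4,0],"rot":[0,0,0]},{"offset":[3.5,-0.4,0],"rot":[0,0,0]},{"offset":[3.5,-0.4,0],"rot":[0,0,0]},{"offset":[3.5,-0.4,0],"rot":[0,0,0]}]'
python3 -m jog '[{"offset":[3.2,-0.3,0],"rot":[0,0,0]},{"offset":[1.6,-0.2,0],"rot":[0,0,0.1]},{"offset":[0,0,0],"rot":[0,0,0.11]},{"offset":[0,0,0],"rot":[0,0,0.1]},{"offset":[0,0,0],"rot":[0,0,0]}]'
python3 -m jog '[{"offset":[0,0,0],"rot":[0,0,0]},{"offset":[0,0,0],"rot":[0,0,0]}]'
python3 - <<'E'
from close import *
look('w3','tuner_mid',.042,0)
go(.4963,.1193,.026,1.348)
E
```

```text
t: 7.68
ee_pos: [0.5009, 0.0742, 0.1449]
ee_rot: [3.141, 0.0, 1.662]
force: [0.6, 0.2, -0.1]
width: 0.031
t: 8.1
ee_pos: [0.4918, 0.1209, 0.1448]
ee_rot: [3.141, -0.0, 1.351]
force: [1.2, -0.2, -0.9]
width: 0.0314
t: 8.27
ee_pos: [0.4921, 0.1201, 0.1447]
ee_rot: [3.141, -0.0, 1.355]
force: [-0.4, -0.6, -0.2]
width: 0.0311
tcp [0.4921 0.12   0.1446] [ 3.1414 -0.      1.3546] 0.031322603030842465
mark 0.87 [258.2 264.7] [0.4752 0.0421]
offset [ 0.02  0.42 11.86] rot [ 0.    -0.     0.006]
```

View pics/w3.png

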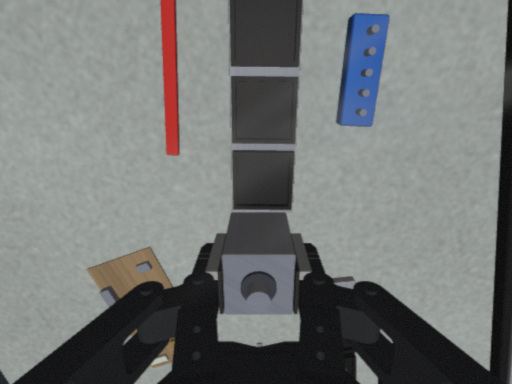

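```bash

python3 -m jog '[{"offset":[0,0.4,2.5],"rot":[0,0,0]},{"offset":[0,0,3.5],"rot":[0,0,0]},{"offset":[0,0,3],"rot":[0,0,0]},{"offset":[0,0,1.5],"rot":[0,0,0]},{"offset":[0,0,0.9],"rot":[0,0,0]}]'
python3 -m jog '[{"offset":[0,0,0.3],"rot":[0,0,0]},{"offset":[0,0,0],"rot":[0,0,0]},{"offset":[0,0,0],"rot":[0,0,0]}]'
python3 -c "
from h import *
go(.4963,.1193,.0268,1.348)"
```

```text
t: 8.78
ee_pos: [0.4943, 0.119, 0.0281]
ee_rot: [-3.138, 0.001, 1.353]
force: [0.0, -0.3, -0.4]
width: 0.031
t: 9.03
ee_pos: [0.4969, 0.1193, 0.0283]
ee_rot: [3.14, -0.0, 1.353]
force: [0.5, 0.8, -0.6]
width: 0.0314
offset [-0.01 -0.05  0.15] rot [ 0.002 -0.     0.005]
```

```bash

python3 -m jog '[{"offset":[0,0,0.15],"rot":[0,0,0]},{"offset":[0,0,0],"rot":[0,0,0]},{"offset":[0,0,0],"rot":[0,0,0]}]'
python3 -m jog '[{"offset":[0,0,0],"rot":[0,0,0]},{"offset":[0,0,0],"rot":[0,0,0]},{"offset":[0,0,0],"rot":[0,0,0]},{"offset":[0,0,0],"rot":[0,0,0]},{"offset":[0,0,0],"rot":[0,0,0]}]' 6
python3 -m jog '[{"offset":[0,0,-2],"rot":[0,0,0]},{"offset":[0,0,-3.5],"rot":[0,0,0]},{"offset":[0,0,-3.5],"rot":[0,0,0]},{"offset":[0,0,-3.5],"rot":[0,0,0]},{"offset":[0,0,-2],"rot":[0,0,0]}]'
python3 - <<'E'
from close import *
look('w4','tuner_mid',.042,0)
go(.527,-.152,.17,1.5708-.22)
E
```

```text
t: 9.28
ee_pos: [0.4968, 0.1194, 0.0267]
ee_rot: [3.14, -0.0, 1.353]
force: [0.9, 0.1, 0.6]
width: 0.0314
t: 9.7
ee_pos: [0.4959, 0.1195, 0.026]
ee_rot: [-3.142, -0.0, 1.353]
force: [0.0, -0.3, -0.3]
width: 0.0602
t: 10.12
ee_pos: [0.4974, 0.1195, 0.1749]
ee_rot: [3.137, -0.001, 1.353]
force: [1.4, 0.9, -0.3]
width: 0.0602
tcp [0.4992 0.1196 0.1778] [ 3.1317 -0.0023  1.3531] 0.06004312402151529
offset [-25.9    8.63   0.55] rot [ 0.008 -0.002  0.002]
```

View pics/w4.png

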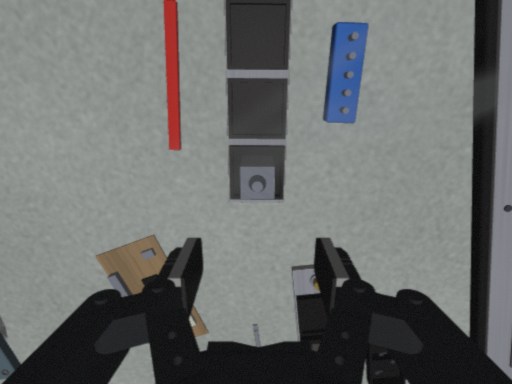

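The tuner stands upright in the farthest pocket (at ~(257,183), inside its walls). Next is the heat sink.

```bash

python3 -m jog '[{"offset":[-3,1,0],"rot":[0,0,0]},{"offset":[-3.6,1.2,0],"rot":[0,0,0]},{"offset":[-3.6,1.2,0],"rot":[0,0,0]},{"offset":[-3.6,1.2,0],"rot":[0,0,0]},{"offset":[-3.6,1.2,0],"rot":[0,0,0]}]'
python3 -m jog '[{"offset":[-3.6,1.2,0],"rot":[0,0,0]},{"offset":[-3,1,0],"rot":[0,0,0]},{"offset":[-1.9,0.6,0],"rot":[0,0,0]},{"offset":[0,0,0],"rot":[0,0,0]},{"offset":[0,0,0],"rot":[0,0,0]}]'
python3 -m jog '[{"offset":[0,0,0],"rot":[0,0,0]},{"offset":[0,0,0],"rot":[0,0,0]}]'
python3 - <<'E'
from close import *
look('w5','heatsink_mid',.041,0)
E
```

```text
t: 10.63
ee_pos: [0.5142, -0.0643, 0.1698]
ee_rot: [-3.14, -0.0, 1.353]
force: [0.6, 0.8, -0.3]
width: 0.0599
t: 11.05
ee_pos: [0.5232, -0.1527, 0.1696]
ee_rot: [-3.139, -0.001, 1.35]
force: [0.6, 1.1, 0.1]
width: 0.06
t: 11.22
ee_pos: [0.5234, -0.1506, 0.1704]
ee_rot: [-3.14, -0.001, 1.354]
force: [-0.2, 0.8, -0.8]
width: 0.0602
tcp [ 0.5236 -0.1506  0.1707] [-3.1408 -0.0005  1.3543] 0.059825030622428485
mark 0.69 [261.9 175.7] [ 0.5276 -0.1491]
```

View pics/w5.png

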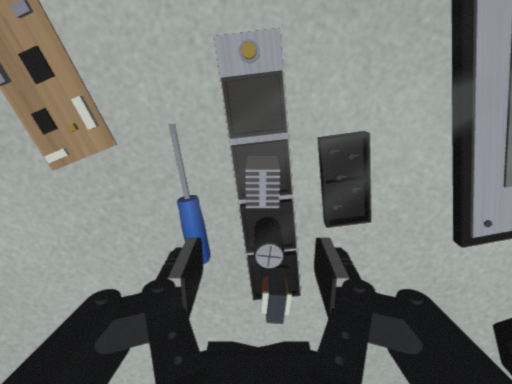

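```bash

python3 -c "
from h import *
print(ray('wrist',(263,189),.068))"
python3 -m jog '[{"offset":[0,0.4,2.5],"rot":[0,0,0]},{"offset":[0,0,3.5],"rot":[0,0,0]},{"offset":[0,0,3.5],"rot":[0,0,0]},{"offset":[0,0,3],"rot":[0,0,0]},{"offset":[0,0,2],"rot":[0,0,0]}]'
python3 -m jog '[{"offset":[0,0,0],"rot":[0,0,0]},{"offset":[0,0,0],"rot":[0,0,0]},{"offset":[0,0,0],"rot":[0,0,0]}]'
python3 -m jog '[{"offset":[0,0,0],"rot":[0,0,0]},{"offset":[0,0,0],"rot":[0,0,0]},{"offset":[0,0,0],"rot":[0,0,0]},{"offset":[0,0,0],"rot":[0,0,0]},{"offset":[0,0,0],"rot":[0,0,0]}]' 0
python3 -m jog '[{"offset":[0,0,0],"rot":[0,0,0]},{"offset":[0,0,0],"rot":[0,0,0]},{"offset":[0,0,0],"rot":[0,0,0]},{"offset":[0,0,0],"rot":[0,0,0]}]'
python3 -m jog '[{"offset":[0,0,-2],"rot":[0,0,0]},{"offset":[0,0,-3.5],"rot":[0,0,0]},{"offset":[0,0,-3.5],"rot":[0,0,0]},{"offset":[0,0,-3],"rot":[0,0,0]},{"offset":[0,0,0],"rot":[0,0,0]}]'
python3 -m jog '[{"offset":[0,0,0],"rot":[0,0,0]},{"offset":[0,0,0],"rot":[0,0,0]}]'
python3 -c "
from h import *
go(.5107,.1827,.145,1.348)"
```

```text
[ 0.52755284 -0.15349541  0.068     ]
t: 11.73
ee_pos: [0.5264, -0.1511, 0.0233]
ee_rot: [-3.138, -0.001, 1.354]
force: [-0.8, 0.5, -0.1]
width: 0.0598
t: 11.98
ee_pos: [0.5289, -0.1529, 0.0274]
ee_rot: [3.14, 0.001, 1.354]
force: [0.8, -0.7, 0.3]
width: 0.0603
t: 12.4
ee_pos: [0.5289, -0.1534, 0.0278]
ee_rot: [3.138, 0.001, 1.353]
force: [-1.0, 1.1, 5.7]
width: 0.0293
t: 12.73
ee_pos: [0.5289, -0.1534, 0.0278]
ee_rot: [3.138, 0.001, 1.353]
force: [-1.0, -0.3, 5.9]
width: 0.0295
t: 13.15
ee_pos: [0.5316, -0.1548, 0.1534]
ee_rot: [3.129, 0.003, 1.353]
force: [0.5, -0.4, -0.6]
width: 0.0294
t: 13.32
ee_pos: [0.5274, -0.1527, 0.1459]
ee_rot: [-3.142, 0.0, 1.353]
force: [-0.3, 0.3, -2.9]
width: 0.0293
offset [32.39 -8.88  0.09] rot [-0.     0.     0.005]
```

```bash

python3 -m jog '[{"offset":[2,-0.55,0],"rot":[0,0,0]},{"offset":[3.5,-0.96,0],"rot":[0,0,0]},{"offset":[3.5,-0.96,0],"rot":[0,0,0]},{"offset":[3.5,-0.96,0],"rot":[0,0,0]},{"offset":[3.5,-0.96,0],"rot":[0,0,0]}]'
python3 -m jog '[{"offset":[3.5,-0.96,0],"rot":[0,0,0]},{"offset":[3.5,-0.96,0],"rot":[0,0,0]},{"offset":[3.5,-0.96,0],"rot":[0,0,0]},{"offset":[3.4,-0.93,0],"rot":[0,0,0]},{"offset":[2.5,-0.68,0],"rot":[0,0,0]}]'
python3 -m jog '[{"offset":[0,0,0],"rot":[0,0,0]},{"offset":[0,0,0],"rot":[0,0,0]},{"offset":[0,0,0],"rot":[0,0,0]}]'
python3 - <<'E'
from close import *
look('w6','heatsink_mid',.041,0)
go(.5107,.1827,.0278,1.348)
E
```

```text
t: 13.73
ee_pos: [0.5179, 0.0143, 0.1441]
ee_rot: [-3.138, 0.0, 1.352]
force: [0.4, 0.3, -0.7]
width: 0.0293
t: 14.15
ee_pos: [0.5092, 0.1852, 0.1441]
ee_rot: [-3.138, 0.001, 1.354]
force: [0.3, -0.1, -1.0]
width: 0.0292
t: 14.4
ee_pos: [0.5103, 0.1822, 0.1446]
ee_rot: [-3.139, 0.002, 1.353]
force: [0.8, 0.0, -1.7]
width: 0.0294
tcp [0.5106 0.1817 0.1449] [-3.1396  0.0012  1.3523] 0.029640987397477416
mark 0.86 [258.6 258.1] [0.495 0.11 ]
offset [ 0.13 -0.03 11.74] rot [-0.001  0.001  0.004]
```

View pics/w6.png

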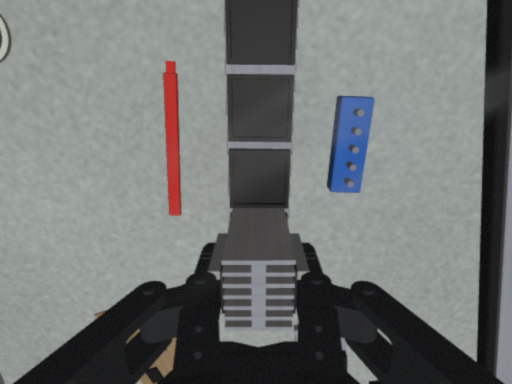

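```bash

python3 -c "
from h import *
x=ray('wrist',(258,296),.185);p,R=pose();print(R.inv().apply(x-p))"
python3 -m jog '[{"offset":[0.1,0,2.5],"rot":[0,0,0]},{"offset":[0,0,3.5],"rot":[0,0,0]},{"offset":[0,0,3],"rot":[0,0,0]},{"offset":[0,0,1.5],"rot":[0,0,0]},{"offset":[0,0,0.9],"rot":[0,0,0]}]'
python3 -m jog '[{"offset":[0,0,0.3],"rot":[0,0,0]},{"offset":[0,0,0],"rot":[0,0,0]},{"offset":[0,0,0],"rot":[0,0,0]}]'
python3 -c "
from h import *
go(.5107,.1827,.0278,1.348)"
```

```text
[ 3.74583405e-05  4.42421936e-05 -3.98011169e-02]
t: 14.92
ee_pos: [0.5098, 0.1819, 0.0294]
ee_rot: [-3.137, 0.002, 1.351]
force: [-0.7, 0.1, -0.8]
width: 0.0292
t: 15.17
ee_pos: [0.5125, 0.1831, 0.0298]
ee_rot: [3.14, -0.001, 1.352]
force: [0.3, -0.1, -0.2]
width: 0.0294
offset [-0.08 -0.16  0.2 ] rot [ 0.002 -0.001  0.004]
```

```bash

python3 -m jog '[{"offset":[0,-0.1,0.2],"rot":[0,0,0]},{"offset":[0,0,0],"rot":[0,0,0]},{"offset":[0,0,0],"rot":[0,0,0]}]'
python3 -m jog '[{"offset":[0,0,0],"rot":[0,0,0]},{"offset":[0,0,0],"rot":[0,0,0]},{"offset":[0,0,0],"rot":[0,0,0]},{"offset":[0,0,0],"rot":[0,0,0]},{"offset":[0,0,0],"rot":[0,0,0]}]' 6
python3 -m jog '[{"offset":[0,0,-2],"rot":[0,0,0]},{"offset":[0,0,-3.5],"rot":[0,0,0]},{"offset":[0,0,-3.5],"rot":[0,0,0]},{"offset":[0,0,-3.5],"rot":[0,0,0]},{"offset":[0,0,-2],"rot":[0,0,0]}]'
python3 -m jog '[{"offset":[0,0,0],"rot":[0,0,0]},{"offset":[0,0,0],"rot":[0,0,0]}]'
python3 - <<'E'
from close import *
look('w7','heatsink_mid',.041,0)
go(.520,-.219,.17,1.48)
E
```

```text
t: 15.42
ee_pos: [0.5113, 0.1838, 0.0278]
ee_rot: [3.14, -0.001, 1.353]
force: [0.8, -0.4, 0.2]
width: 0.029
t: 15.83
ee_pos: [0.5103, 0.1839, 0.027]
ee_rot: [-3.141, 0.0, 1.353]
force: [0.8, 0.1, 0.1]
width: 0.0602
t: 16.25
ee_pos: [0.5118, 0.1841, 0.176]
ee_rot: [3.137, -0.002, 1.353]
force: [1.1, 0.4, 0.6]
width: 0.06
t: 16.42
ee_pos: [0.5112, 0.184, 0.1733]
ee_rot: [3.139, -0.001, 1.353]
force: [0.2, -0.5, -1.0]
width: 0.0601
tcp [0.5101 0.1838 0.1718] [-3.1415  0.      1.3528] 0.06014836548885473
mark 0.62 [260.8 174.9] [0.5133 0.1859]
offset [-39.09   9.73   0.1 ] rot [-0.002  0.001 -0.127]
```

View pics/w7.png

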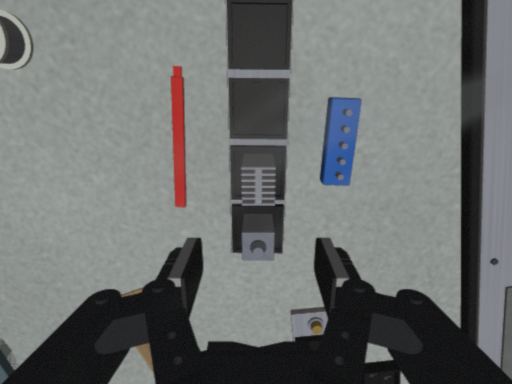

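The heat sink stands straight in the third pocket (258,187), and the tuner is still upright beside it (258,243). Next is the capacitor.

```bash

python3 -m jog '[{"offset":[-2.5,0.62,0],"rot":[0,0,0]},{"offset":[-3.8,0.95,0],"rot":[0,0,0]},{"offset":[-3.8,0.95,0],"rot":[0,0,0]},{"offset":[-3.8,0.95,0],"rot":[0,0,0]},{"offset":[-3.8,0.95,0],"rot":[0,0,0]}]'
python3 -m jog '[{"offset":[-3.8,0.95,0],"rot":[0,0,0]},{"offset":[-3.8,0.95,0],"rot":[0,0,0]},{"offset":[-3.8,0.95,0],"rot":[0,0,0]},{"offset":[-3.8,0.95,0],"rot":[0,0,0]},{"offset":[-3.8,0.95,0],"rot":[0,0,0]}]'
python3 -m jog '[{"offset":[-2.4,0.6,0],"rot":[0,0,0]},{"offset":[0,0,0],"rot":[0,0,-0.07]},{"offset":[0,0,0],"rot":[0,0,-0.06]},{"offset":[0,0,0],"rot":[0,0,0]},{"offset":[0,0,0],"rot":[0,0,0]}]'
python3 -m jog '[{"offset":[0,0,0],"rot":[0,0,0]},{"offset":[0,0,0],"rot":[0,0,0]}]'
python3 - <<'E'
from close import *
look('w8','capacitor_mid',.043,0)
look('w8','transformer_mid',.041,0)
E
```

```text
t: 16.93
ee_pos: [0.5139, 0.0002, 0.17]
ee_rot: [-3.138, 0.0, 1.354]
force: [1.2, -0.3, 0.1]
width: 0.0602
t: 17.35
ee_pos: [0.5192, -0.1957, 0.1699]
ee_rot: [-3.138, -0.001, 1.353]
force: [0.7, -0.2, 0.7]
width: 0.0597
t: 17.77
ee_pos: [0.5204, -0.2186, 0.1702]
ee_rot: [-3.139, -0.002, 1.481]
force: [0.2, -0.3, 0.0]
width: 0.0598
t: 17.93
ee_pos: [0.5211, -0.2184, 0.1714]
ee_rot: [-3.141, -0.001, 1.482]
force: [0.1, -0.4, 0.3]
width: 0.0602
tcp [ 0.5212 -0.2185  0.1717] [-3.1411 -0.0003  1.4826] 0.05981564361754028
mark 0.77 [255.2 175.8] [ 0.5186 -0.2158]
tcp [ 0.5213 -0.2187  0.172 ] [-3.1416  0.      1.483 ] 0.0599735026225835
```

View pics/w8.png

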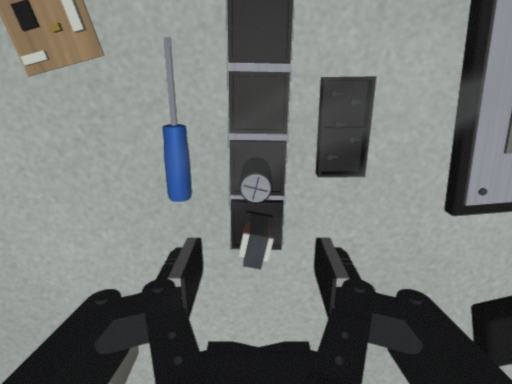

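```bash

python3 -c "
from h import *
x=ray('wrist',(256,187.5),.072);p,R=pose();print(x,R.inv().apply(x-p))"
python3 -m jog '[{"offset":[0,-0.2,2.5],"rot":[0,0,0]},{"offset":[0,0,3.5],"rot":[0,0,0]},{"offset":[0,0,3.5],"rot":[0,0,0]},{"offset":[0,0,3],"rot":[0,0,0]},{"offset":[0,0,1.9],"rot":[0,0,0]}]'
python3 -m jog '[{"offset":[0,0,0],"rot":[0,0,0]},{"offset":[0,0,0],"rot":[0,0,0]},{"offset":[0,0,0],"rot":[0,0,0]},{"offset":[0,0,0],"rot":[0,0,0]}]'
python3 -m jog '[{"offset":[0,0,0],"rot":[0,0,0]},{"offset":[0,0,0],"rot":[0,0,0]},{"offset":[0,0,0],"rot":[0,0,0]},{"offset":[0,0,0],"rot":[0,0,0]},{"offset":[0,0,0],"rot":[0,0,0]}]' 0
python3 -m jog '[{"offset":[0,0,0],"rot":[0,0,0]},{"offset":[0,0,0],"rot":[0,0,0]},{"offset":[0,0,0],"rot":[0,0,0]},{"offset":[0,0,0],"rot":[0,0,0]}]'
python3 -m jog '[{"offset":[0,0,-2],"rot":[0,0,0]},{"offset":[0,0,-3.5],"rot":[0,0,0]},{"offset":[0,0,-3.5],"rot":[0,0,0]},{"offset":[0,0,-3],"rot":[0,0,0]},{"offset":[0,0,0],"rot":[0,0,0]}]'
python3 -m jog '[{"offset":[0,0,0],"rot":[0,0,0]},{"offset":[0,0,0],"rot":[0,0,0]}]'
python3 -c "
from h import *
go(.525,.2463,.145,1.348)"
```

```text
[ 0.51958483 -0.21819476  0.072     ] [ 0.00037666 -0.00179377  0.10006278]
t: 18.55
ee_pos: [0.5177, -0.2177, 0.0251]
ee_rot: [-3.138, -0.002, 1.483]
force: [-0.2, 1.8, -0.0]
width: 0.0598
t: 18.88
ee_pos: [0.5207, -0.2197, 0.03]
ee_rot: [3.138, 0.002, 1.483]
force: [0.4, -0.0, 1.4]
width: 0.06
t: 19.3
ee_pos: [0.52, -0.2193, 0.0294]
ee_rot: [3.14, 0.001, 1.483]
force: [-0.7, 0.7, 6.6]
width: 0.0289
t: 19.63
ee_pos: [0.5199, -0.2193, 0.0294]
ee_rot: [3.14, 0.001, 1.483]
force: [-0.8, 1.6, 6.5]
width: 0.029
t: 20.05
ee_pos: [0.5227, -0.221, 0.1552]
ee_rot: [3.131, 0.006, 1.483]
force: [1.2, -0.7, -0.5]
width: 0.0286
t: 20.22
ee_pos: [0.5188, -0.2186, 0.1477]
ee_rot: [-3.141, -0.0, 1.483]
force: [-0.2, -0.7, -1.5]
width: 0.0287
offset [46.36 -3.47  0.28] rot [-0.    -0.     0.135]
```

```bash

python3 -m jog '[{"offset":[2.2,-0.2,0],"rot":[0,0,0]},{"offset":[3.5,-0.26,0],"rot":[0,0,0]},{"offset":[3.7,-0.28,0],"rot":[0,0,0]},{"offset":[3.7,-0.28,0],"rot":[0,0,0]},{"offset":[3.7,-0.28,0],"rot":[0,0,0]}]'
python3 -m jog '[{"offset":[3.7,-0.28,0],"rot":[0,0,0]},{"offset":[3.7,-0.28,0],"rot":[0,0,0]},{"offset":[3.7,-0.28,0],"rot":[0,0,0]},{"offset":[3.7,-0.28,0],"rot":[0,0,0]},{"offset":[3.7,-0.28,0],"rot":[0,0,0]}]'
python3 -m jog '[{"offset":[3.7,-0.27,0],"rot":[0,0,0]},{"offset":[3.5,-0.26,0],"rot":[0,0,0]},{"offset":[2.4,-0.2,0],"rot":[0,0,0]},{"offset":[1.4,-0.1,0],"rot":[0,0,0.07]},{"offset":[0,0,0],"rot":[0,0,0.065]}]'
python3 -m jog '[{"offset":[0,0,0],"rot":[0,0,0]},{"offset":[0,0,0],"rot":[0,0,0]},{"offset":[0,0,0],"rot":[0,0,0]}]'
python3 - <<'E'
from close import *
look('w9','capacitor_mid',.041,0)
go(.525,.2463,.0294,1.348)
E
```

```text
t: 20.63
ee_pos: [0.5195, -0.0487, 0.1459]
ee_rot: [-3.138, -0.001, 1.482]
force: [1.2, -0.1, -1.1]
width: 0.0282
t: 21.05
ee_pos: [0.5217, 0.1369, 0.146]
ee_rot: [-3.138, 0.001, 1.483]
force: [0.8, -0.2, -1.2]
width: 0.0288
t: 21.47
ee_pos: [0.523, 0.2485, 0.1456]
ee_rot: [-3.138, 0.001, 1.348]
force: [0.8, 0.1, -0.2]
width: 0.0289
t: 21.72
ee_pos: [0.5242, 0.2448, 0.1468]
ee_rot: [-3.14, 0.001, 1.349]
force: [-0.2, 0.3, -0.5]
width: 0.0289
tcp [0.5244 0.2447 0.1472] [-3.1402  0.0008  1.3484] 0.028988295179665922
mark 0.59 [255.1 259.6] [0.5046 0.1707]
offset [ 0.17  0.01 11.81] rot [-0.001  0.001 -0.   ]
```

View pics/w9.png

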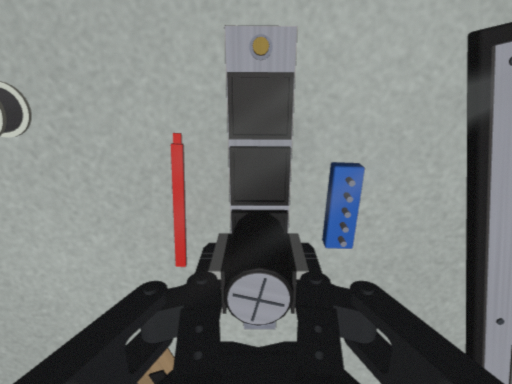

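```bash

python3 -m jog '[{"offset":[0.1,0,2.5],"rot":[0,0,0]},{"offset":[0,0,3.5],"rot":[0,0,0]},{"offset":[0,0,3],"rot":[0,0,0]},{"offset":[0,0,1.5],"rot":[0,0,0]},{"offset":[0,0,0.9],"rot":[0,0,0]}]'
python3 -m jog '[{"offset":[0,0,0.3],"rot":[0,0,0]},{"offset":[0,0,0],"rot":[0,0,0]},{"offset":[0,0,0],"rot":[0,0,0]},{"offset":[0,0,0],"rot":[0,0,0]}]'
python3 -c "
from h import *
go(.525,.2463,.0294,1.348)"
```

```text
t: 22.23
ee_pos: [0.5234, 0.2453, 0.0314]
ee_rot: [-3.138, 0.002, 1.347]
force: [0.1, -0.2, 0.1]
width: 0.0287
t: 22.57
ee_pos: [0.5263, 0.2466, 0.0325]
ee_rot: [3.139, -0.001, 1.348]
force: [0.2, -0.0, -0.2]
width: 0.0289
offset [-0.06 -0.12  0.31] rot [ 0.003 -0.001 -0.   ]
```

```bash

python3 -m jog '[{"offset":[0,-0.1,0.25],"rot":[0,0,0]},{"offset":[0,0,0],"rot":[0,0,0]},{"offset":[0,0,0],"rot":[0,0,0]},{"offset":[0,0,0],"rot":[0,0,0]}]'
python3 -c "
from h import *
go(.525,.2463,.0294,1.348)"
```

```text
t: 22.9
ee_pos: [0.5249, 0.2469, 0.0294]
ee_rot: [3.14, -0.001, 1.348]
force: [0.7, 0.5, 3.7]
width: 0.0286
offset [-0.06  0.02  0.  ] rot [ 0.002 -0.001 -0.   ]
```

Capacitor is on the floor (3.7 N of contact). I'll release it, raise the arm and go for the transformer.

```bash

python3 -m jog '[{"offset":[0,0,0],"rot":[0,0,0]},{"offset":[0,0,0],"rot":[0,0,0]},{"offset":[0,0,0],"rot":[0,0,0]},{"offset":[0,0,0],"rot":[0,0,0]},{"offset":[0,0,0],"rot":[0,0,0]}]' 6
python3 -m jog '[{"offset":[0,0,-2],"rot":[0,0,0]},{"offset":[0,0,-3.5],"rot":[0,0,0]},{"offset":[0,0,-3.5],"rot":[0,0,0]},{"offset":[0,0,-3.5],"rot":[0,0,0]},{"offset":[0,0,-2],"rot":[0,0,0]}]'
python3 -m jog '[{"offset":[0,0,0],"rot":[0,0,0]},{"offset":[0,0,0],"rot":[0,0,0]},{"offset":[0,0,0],"rot":[0,0,0]}]'
python3 - <<'E'
from close import *
look('w10','capacitor_mid',.043,0)
go(.5155,-.283,.17,1.48-.13)
E
```

```text
t: 23.32
ee_pos: [0.5238, 0.2466, 0.0282]
ee_rot: [-3.141, 0.0, 1.348]
force: [-0.6, -0.1, -0.2]
width: 0.06
t: 23.73
ee_pos: [0.5254, 0.247, 0.1776]
ee_rot: [3.137, -0.002, 1.348]
force: [-0.1, -0.3, -0.1]
width: 0.0599
t: 23.98
ee_pos: [0.5233, 0.2464, 0.1725]
ee_rot: [-3.14, 0.001, 1.348]
force: [1.4, 0.2, -0.7]
width: 0.06
tcp [0.5229 0.2463 0.1719] [-3.1389  0.0014  1.3477] 0.05988794024107814
mark 0.59 [262.  175.8] [0.5268 0.2477]
offset [-51.78  10.99   0.22] rot [-0.003  0.002 -0.002]
```

View pics/w10.png

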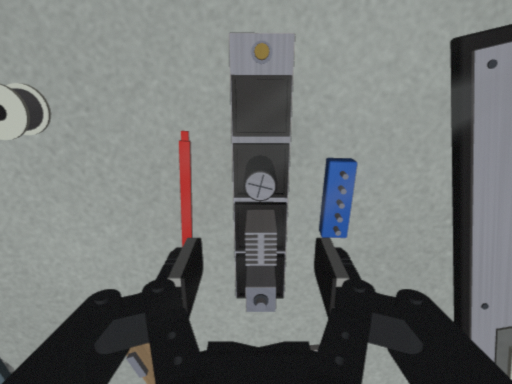

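```bash

python3 -m jog '[{"offset":[-2.6,0.55,0],"rot":[0,0,0]},{"offset":[-3.8,0.81,0],"rot":[0,0,0]},{"offset":[-3.8,0.81,0],"rot":[0,0,0]},{"offset":[-3.8,0.81,0],"rot":[0,0,0]},{"offset":[-3.8,0.81,0],"rot":[0,0,0]}]'
python3 -m jog '[{"offset":[-3.8,0.81,0],"rot":[0,0,0]},{"offset":[-3.8,0.81,0],"rot":[0,0,0]},{"offset":[-3.8,0.81,0],"rot":[0,0,0]},{"offset":[-3.8,0.81,0],"rot":[0,0,0]},{"offset":[-3.8,0.81,0],"rot":[0,0,0]}]'
python3 -m jog '[{"offset":[-3.8,0.81,0],"rot":[0,0,0]},{"offset":[-3.8,0.81,0],"rot":[0,0,0]},{"offset":[-3.8,0.81,0],"rot":[0,0,0]},{"offset":[-3.6,0.72,0],"rot":[0,0,0]},{"offset":[0,0,0],"rot":[0,0,0.05]}]'
python3 -m jog '[{"offset":[0,0,0],"rot":[0,0,0]},{"offset":[0,0,0],"rot":[0,0,0]},{"offset":[0,0,0],"rot":[0,0,0]}]'
python3 - <<'E'
from close import *
look('w11','transformer_mid',.041,0)
im=cv2.imread('pics/w11.png');cv2.imwrite('pics/w11c.png',cv2.resize(im[100:260,170:350],None,fx=3.3,fy=3.3,interpolation=cv2.INTER_CUBIC))
E
```

```text
t: 24.5
ee_pos: [0.5204, 0.0633, 0.1719]
ee_rot: [-3.139, 0.0, 1.349]
force: [-0.2, -0.2, 0.2]
width: 0.0599
t: 24.92
ee_pos: [0.518, -0.1311, 0.172]
ee_rot: [-3.139, -0.001, 1.348]
force: [0.9, -0.1, -0.3]
width: 0.0601
t: 25.33
ee_pos: [0.5156, -0.2897, 0.1716]
ee_rot: [-3.141, 0.002, 1.293]
force: [-0.1, 0.5, 0.1]
width: 0.0601
t: 25.58
ee_pos: [0.5163, -0.2815, 0.1725]
ee_rot: [-3.14, -0.001, 1.3]
force: [-1.6, -0.5, -0.3]
width: 0.0603
tcp [ 0.5165 -0.2814  0.1729] [-3.1402 -0.0009  1.3001] 0.06017657534814703
mark 0.62 [256.5 180.3] [ 0.514  -0.2838]
```

View pics/w11c.png

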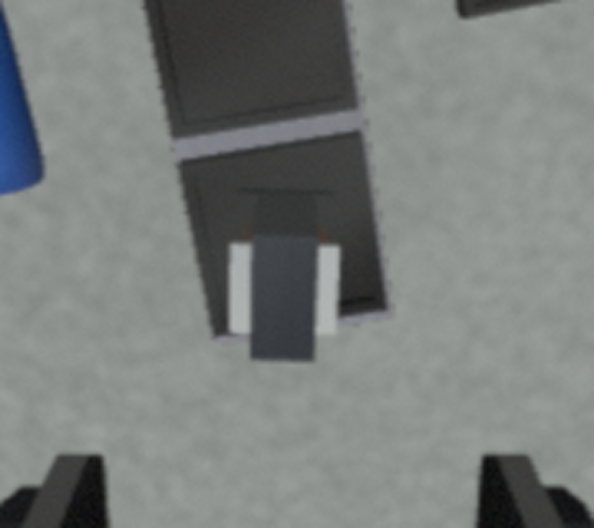

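```bash

python3 -c "
from h import *
x=ray('wrist',(255.8,190.3),.068);p,R=pose();print(x,R.inv().apply(x-p))"

```

```text
[ 0.5135596  -0.28463313  0.068     ] [-0.00402555 -0.0020456   0.105171  ]
```

```bash

python3 -m jog '[{"offset":[-0.35,-0.25,2.5],"rot":[0,0,0]},{"offset":[0,0,3.5],"rot":[0,0,0]},{"offset":[0,0,3.5],"rot":[0,0,0]},{"offset":[0,0,3],"rot":[0,0,0]},{"offset":[0,0,1.8],"rot":[0,0,0]}]'
python3 -m jog '[{"offset":[0,0,0],"rot":[0,0,0]},{"offset":[0,0,0],"rot":[0,0,0]},{"offset":[0,0,0],"rot":[0,0,0]},{"offset":[0,0,0],"rot":[0,0,0]}]'
python3 -m jog '[{"offset":[0,0,0],"rot":[0,0,0]},{"offset":[0,0,0],"rot":[0,0,0]},{"offset":[0,0,0],"rot":[0,0,0]},{"offset":[0,0,0],"rot":[0,0,0]},{"offset":[0,0,0],"rot":[0,0,0]}]' 0
python3 -m jog '[{"offset":[0,0,0],"rot":[0,0,0]},{"offset":[0,0,0],"rot":[0,0,0]},{"offset":[0,0,0],"rot":[0,0,0]},{"offset":[0,0,0],"rot":[0,0,0]}]'
python3 -m jog '[{"offset":[0,0,-1],"rot":[0,0,0]},{"offset":[0,0,-2],"rot":[0,0,0]},{"offset":[0,0,-3],"rot":[0,0,0]},{"offset":[0,0,-3],"rot":[0,0,0]},{"offset":[0,0,-3],"rot":[0,0,0]}]'
python3 -m jog '[{"offset":[0,0,0],"rot":[0,0,0]},{"offset":[0,0,0],"rot":[0,0,0]}]'
python3 - <<'E'
from close import *
look('w12','transformer_mid',.041,0)
go(.5397,.3103,.15,1.348)
E
```

```text
t: 26.1
ee_pos: [0.512, -0.283, 0.0274]
ee_rot: [-3.138, -0.002, 1.3]
force: [-0.9, 0.3, 0.2]
width: 0.0602
t: 26.43
ee_pos: [0.5147, -0.2862, 0.0326]
ee_rot: [3.138, 0.002, 1.299]
force: [-0.7, -0.6, 0.4]
width: 0.06
t: 26.85
ee_pos: [0.514, -0.2861, 0.0319]
ee_rot: [3.139, 0.001, 1.298]
force: [-0.9, 1.0, 7.0]
width: 0.0281
t: 27.18
ee_pos: [0.514, -0.2862, 0.0319]
ee_rot: [3.139, 0.001, 1.298]
force: [-0.6, 0.2, 7.4]
width: 0.0286
t: 27.6
ee_pos: [0.5128, -0.2852, 0.1519]
ee_rot: [-3.141, -0.001, 1.298]
force: [-0.4, -1.3, -0.9]
width: 0.0286
t: 27.77
ee_pos: [0.5143, -0.2863, 0.153]
ee_rot: [3.137, 0.002, 1.298]
force: [0.0, -0.1, -1.1]
width: 0.0285
tcp [ 0.5132 -0.2855  0.1511] [3.1409 0.0003 1.2978] 0.02860221935410133
mark 0.97 [257.  254.5] [ 0.4926 -0.3556]
offset [ 58.06 -13.45   0.04] rot [-0.001 -0.001 -0.05 ]
```

View pics/w12.png

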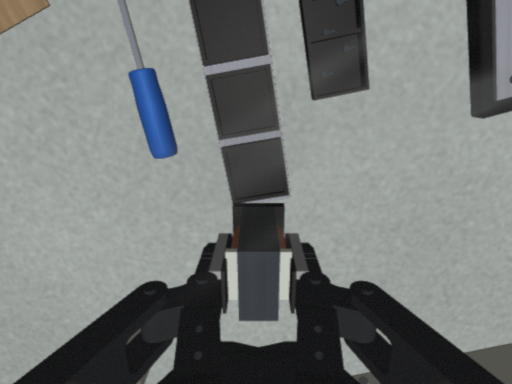

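```bash

python3 -m jog '[{"offset":[2,-0.46,0],"rot":[0,0,0]},{"offset":[3.7,-0.86,0],"rot":[0,0,0]},{"offset":[3.7,-0.86,0],"rot":[0,0,0]},{"offset":[3.7,-0.86,0],"rot":[0,0,0]},{"offset":[3.7,-0.86,0],"rot":[0,0,0]}]'
python3 -m jog '[{"offset":[3.7,-0.86,0],"rot":[0,0,0]},{"offset":[3.7,-0.86,0],"rot":[0,0,0]},{"offset":[3.7,-0.86,0],"rot":[0,0,0]},{"offset":[3.7,-0.86,0],"rot":[0,0,0]},{"offset":[3.7,-0.86,0],"rot":[0,0,0]}]'
python3 -m jog '[{"offset":[3.7,-0.86,0],"rot":[0,0,0]},{"offset":[3.7,-0.86,0],"rot":[0,0,0]},{"offset":[3.7,-0.86,0],"rot":[0,0,0]},{"offset":[3.7,-0.86,0],"rot":[0,0,0]},{"offset":[3.7,-0.86,0],"rot":[0,0,0]}]'
python3 -m jog '[{"offset":[2.7,-0.63,0],"rot":[0,0,0]},{"offset":[1.6,-0.35,0],"rot":[0,0,0]},{"offset":[0,0,0],"rot":[0,0,-0.05]},{"offset":[0,0,0],"rot":[0,0,0]},{"offset":[0,0,0],"rot":[0,0,0]}]'
python3 -m jog '[{"offset":[0,0,0],"rot":[0,0,0]},{"offset":[0,0,0],"rot":[0,0,0]}]'
python3 - <<'E'
from close import *
look('w13','transformer_mid',.041,0)
go(.5397,.3103,.032,1.348)
E
```

```text
t: 28.28
ee_pos: [0.5194, -0.1113, 0.1484]
ee_rot: [-3.137, -0.001, 1.297]
force: [1.3, -0.1, -1.1]
width: 0.0284
t: 28.7
ee_pos: [0.5278, 0.0784, 0.1486]
ee_rot: [-3.138, 0.001, 1.298]
force: [-0.0, -0.6, -1.8]
width: 0.0285
t: 29.12
ee_pos: [0.5364, 0.2678, 0.1483]
ee_rot: [-3.138, 0.002, 1.298]
force: [0.9, -0.4, -1.1]
width: 0.0284
t: 29.53
ee_pos: [0.5394, 0.3095, 0.149]
ee_rot: [-3.139, 0.002, 1.347]
force: [0.4, -0.4, -0.7]
width: 0.0291
t: 29.7
ee_pos: [0.5402, 0.3091, 0.1501]
ee_rot: [-3.141, 0.001, 1.346]
force: [0.6, 0.2, -0.9]
width: 0.0287
tcp [0.5403 0.3092 0.1504] [-3.1412  0.0004  1.3458] 0.028294870819368184
mark 0.63 [258.2 252.5] [0.5247 0.2405]
offset [ 0.08 -0.08 11.85] rot [-0.     0.    -0.002]
```

View pics/w13.png

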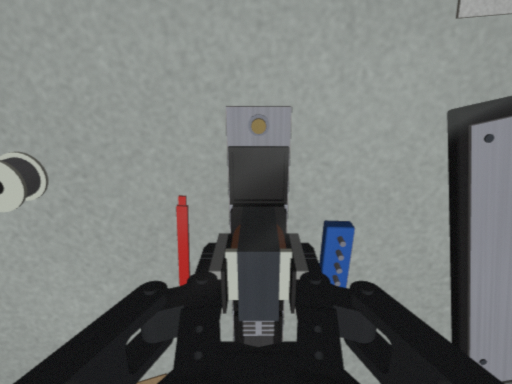

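```bash

python3 -c "
from h import *
print(proj('wrist',(.5397,.3103,.019)))"
python3 -m jog '[{"offset":[0.05,-0.05,2.5],"rot":[0,0,0]},{"offset":[0,0,3.5],"rot":[0,0,0]},{"offset":[0,0,3],"rot":[0,0,0]},{"offset":[0,0,1.5],"rot":[0,0,0]},{"offset":[0,0,0.9],"rot":[0,0,0]}]'
python3 -m jog '[{"offset":[0,0,0.3],"rot":[0,0,0]},{"offset":[0,0,0],"rot":[0,0,0]},{"offset":[0,0,0],"rot":[0,0,0]},{"offset":[0,0,0],"rot":[0,0,0]}]'
python3 -c "
from h import *
go(.5397,.3103,.032,1.348)"
```

```text
[257.26828113 176.57500863]
t: 30.22
ee_pos: [0.5382, 0.3097, 0.0338]
ee_rot: [-3.138, 0.002, 1.347]
force: [-0.1, 0.1, -0.8]
width: 0.0286
t: 30.55
ee_pos: [0.5411, 0.3113, 0.0352]
ee_rot: [3.139, -0.002, 1.348]
force: [-0.5, 0.1, -1.4]
width: 0.0283
offset [-0.13 -0.11  0.32] rot [ 0.003 -0.002 -0.   ]
```

```bash

python3 -m jog '[{"offset":[-0.05,-0.1,0.25],"rot":[0,0,0]},{"offset":[0,0,0],"rot":[0,0,0]},{"offset":[0,0,0],"rot":[0,0,0]},{"offset":[0,0,0],"rot":[0,0,0]}]'
python3 -c "
from h import *
go(.5397,.3103,.032,1.348)"
```

```text
t: 30.88
ee_pos: [0.5394, 0.3109, 0.0319]
ee_rot: [3.14, -0.001, 1.348]
force: [-0.6, -0.5, 3.4]
width: 0.0285
offset [-0.05  0.05 -0.01] rot [ 0.002 -0.001 -0.   ]
```

Contact with the floor at the same height as at pickup. I'll release, retreat straight up, then back along the rack to look at the whole row.

```bash

python3 -m jog '[{"offset":[0,0,0],"rot":[0,0,0]},{"offset":[0,0,0],"rot":[0,0,0]},{"offset":[0,0,0],"rot":[0,0,0]},{"offset":[0,0,0],"rot":[0,0,0]},{"offset":[0,0,0],"rot":[0,0,0]}]' 6
python3 -m jog '[{"offset":[0,0,-2],"rot":[0,0,0]},{"offset":[0,0,-3.5],"rot":[0,0,0]},{"offset":[0,0,-4],"rot":[0,0,0]},{"offset":[0,0,-4],"rot":[0,0,0]},{"offset":[0,0,-4],"rot":[0,0,0]}]'
python3 -m jog '[{"offset":[0,0,-4],"rot":[0,0,0]},{"offset":[0,0,-4],"rot":[0,0,0]},{"offset":[-1.5,0,-2],"rot":[0,0,0]},{"offset":[-2,0,0],"rot":[0,0,0]},{"offset":[0,0,0],"rot":[0,0,0]}]'
python3 -m jog '[{"offset":[0,0,0],"rot":[0,0,0]},{"offset":[0,0,0],"rot":[0,0,0]},{"offset":[0,0,0],"rot":[0,0,0]}]'
python3 - <<'E'
from close import *
im=save('wrist','w14.png');cal('wrist')
O=np.array([[.4963,.1193],[.5107,.1827],[.525,.2463],[.5397,.3103]]);c=O.mean(0)
u=np.array([.2215,.975])
L={'transformer_mid':(.041,.054),'capacitor_mid':(.043,.058),'heatsink_mid':(.041,.054),'tuner_mid':(.042,.056)}
for cam in ('wrist','scene'):
  if cam=='scene': save('scene','sc1.png')
  for n,(z,h) in L.items():
    for q in optics.mark_of(cam,n)[:1]:
        X=ray(cam,q['xy'],z)[:2]-c; print(cam,n,round(q['score'],2),'along',round(X@u*1000,1),'across',round((X@[u[1],-u[0]])*1000,1))
    for q in optics.trace(cam,n)[:1]:
        ys,xs=np.where(q['region']);print('   region',len(xs),xs.min(),xs.max(),ys.min(),ys.max())
        X=c+u*{'transformer_mid':.099,'capacitor_mid':.033,'heatsink_mid':-.033,'tuner_mid':-.099}[n]
        print('   expect base/top centre px',np.round(proj(cam,(*X,.014)),0),np.round(proj(cam,(*X,.014+h)),0))
E
```

```text
t: 31.3
ee_pos: [0.5385, 0.3106, 0.0308]
ee_rot: [-3.141, 0.0, 1.348]
force: [-0.2, 0.3, 0.8]
width: 0.0597
t: 31.72
ee_pos: [0.5382, 0.3104, 0.2076]
ee_rot: [-3.141, 0.0, 1.348]
force: [1.3, 0.3, -0.3]
width: 0.0603
t: 32.13
ee_pos: [0.5313, 0.2744, 0.3086]
ee_rot: [3.138, -0.0, 1.347]
force: [1.0, 0.5, -1.3]
width: 0.06
t: 32.38
ee_pos: [0.5306, 0.2769, 0.3049]
ee_rot: [-3.14, 0.001, 1.348]
force: [0.8, 0.6, -0.3]
width: 0.0599
wrist transformer_mid 0.68 along 101.3 across -4.9
   region 651 249 271 109 139
   expect base/top centre px [259. 122.] [260. 126.]
wrist capacitor_mid 0.86 along 33.0 across -0.8
   region 509 250 269 156 186
   expect base/top centre px [259. 166.] [259. 177.]
wrist heatsink_mid 0.78 along -30.1 across 2.3
   region 751 249 270 194 232
   expect base/top centre px [259. 206.] [259. 220.]
   region 658 250 270 234 265
   expect base/top centre px [259. 242.] [259. 261.]
scene transformer_mid 0.65 along 103.9 across -7.2
   region 255 316 332 123 144
   expect base/top centre px [322. 140.] [325. 126.]
scene capacitor_mid 0.46 along 35.0 across 3.0
scene heatsink_mid 0.84 along -36.2 across 6.2
   region 294 284 300 141 163
   expect base/top centre px [290. 159.] [292. 145.]
scene tuner_mid 0.53 along -101.5 across -4.3
   region 280 266 282 153 174
   expect base/top centre px [273. 169.] [274. 155.]
```

```bash
python3 -c "
from h import *
print(ticket.finish_job())"
```

```text
the job is handed in; nothing more can be done
None
```

I moved all four parts to the refit rack in reverse order and handed the job in at about 33 s. From the stud they now stand transformer, capacitor, heat sink, tuner. In the teardown rack the order from the stud was tuner, heat sink, capacitor, transformer.

**Placement:**
- The capacitor and transformer met the pocket floor with 3–4 N of contact.
- The tuner and heat sink were released at the same height at which they were gripped, but with no clear contact force.
- The forces shown after each move stayed under 8 N, well below the limits.

**Seen in pictures:** after their releases, the tuner, heat sink and capacitor stood upright inside their pockets.

**Numbers only:** I had used all 16 picture views by the time the transformer was released, so I never saw it, or the finished row, in a picture.
- In the wrist camera, the visible outlines of the transformer, capacitor, heat sink and tuner all cover the spots where upright parts should appear. In the scene camera the same holds for the three it outlined.
- The wrist camera's marks put the transformer, capacitor and heat sink within about 5 mm of their pocket centres. The scene camera's marks are up to about 8 mm off, within what I expect at that distance.

**Missed checks:** the wrist camera gave no mark for the tuner, and the scene camera gave no outline for the capacitor. Each was found by the other camera.

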